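# Cover the saucepan and turn the hotplate down

### The job

A garlic bulb is roasting in the open saucepan on the hotplate, and the heat is too high. Set the pan upright in the middle of the ring with its handle turned aside, so that no part of the handle is over the steel control panel; put the pan's lid on so that it seats in the rim; and turn the knob down to its second dot. Leave the garlic in the pan and do not disturb the other things standing about.

Things in the scene. Friction and masses are not known exactly. Their poses are not given: they have to be found in the camera images.
- hotplate: Single-ring hotplate, fixed, 290 deep (x) x 220 wide (y) x 55 high. Origin: centre of its underside, on the worktop; x points from its front to its back, y to its left, z up. Flat top at z = 55: steel control panel with the knob from x = -145 to -43, black glass with a thin grey circle (the ring) behind it.
- ring (a point): Centre of the ring on the glass, hotplate frame (52, 0, 55). The printed circle is 156 in diameter.
- knob (a joint): Angle of the knob, rad, clockwise from above. 0 = off: pointer at the small hollow circle, straight to the hotplate's back (+x). Then six dots of growing size in steps of pi/4: first 0.785, second 1.571 (pointing to the right, -y), third 2.356 ... sixth 4.712. Sprung detents at the marks (0.1 N m to pass the ridges halfway between); stops just beyond off and the sixth dot.
- knob_axis (a point): On the knob's axis, at its top, hotplate frame (-95.5, 0, 82). Black disc, 49 diameter, top 7 above the panel; on it an upright blade 14 thick, 66 long, rising to 27 above the panel. The blade's long end, with a white line on top, reaches 42 from the axis and is the pointer; its short end reaches 24 the other way.
- knob_tip (a point): End of the knob's pointer, 42 from its axis and 17 above the panel.
- saucepan: Small open steel saucepan, loose, about 0.5 kg, 120 diameter at the rim, 108 at the foot, 68 high, wall 3, standing on the glass. Origin: centre of its underside. Its handle points along its own -x.
- handle_grip (a point): Middle of the saucepan's straight black handle, pan frame (-118, 0, 57). The handle is a level bar, 20 wide, 14 high (z = 50 to 64), from 78 to 174 from the pan's axis.
- handle_end (a point): Free end of the saucepan's handle, pan frame (-174, 0, 57).
- garlic: Garlic bulb lying loose in the pan, 50 wide, 51 high.
- lid: Steel lid of the saucepan, 123 diameter, loose; it starts on the worktop, knob up. Origin: centre of its rim plane, which lies on the pan's rim when it is on (6 above the worktop at the start). A bevelled plug 98 to 104 wide goes 6 below it into the 114 wide mouth. Dome to 9 above the origin; black knob in the middle, 30 wide, from 8 to 35 above the origin.
- coffee_jar: Coffee jar with brown lid, 66 diameter, 110 high. Bystander. Origin: centre of its underside.
- salt_shaker: Salt shaker with pale domed top, 44 x 44, 90 high. Bystander. Origin: centre of its underside.
- spice_jar: Spice jar with black cap, 41 diameter, 105 high. Bystander. Origin: centre of its underside.
- mug: Green and white mug, 78 x 116 with its handle, 101 high. Bystander. Origin: centre of its underside.
Not all that is in view belongs to the job. What is shaped like the garlic but orange or red is not meant.

How it is judged:
At the end, for the whole second after the job is handed in: The saucepan stands flat on the glass, its axis within 18 mm of the ring's centre, no part of its handle over the steel panel; the lid sits in its rim (within 10 mm of its axis, not tilted), the garlic inside; the knob is within 0.2 rad of its second dot; all at rest (horizontal distance between saucepan and ring below 0.018 m and angle between saucepan's own z axis and vertical below 0.05 rad and z of saucepan in the frame of hotplate between 0.05 and 0.06 m and x of handle_end in the frame of hotplate above -0.046 m and horizontal distance between lid and saucepan below 0.01 m and z of lid in the frame of saucepan between 0.064 and 0.072 m and horizontal distance between garlic and saucepan below 0.05 m and z of garlic in the frame of saucepan between -0.01 and 0.06 m and value of joint knob between 1.3708 and 1.7708 rad and velocity of joint knob between -0.1 and 0.1 rad/s and linear speed of each of saucepan, lid below 0.01 m/s); the robot touches nothing.
It fails at once if the saucepan is tipped by more than 17 degrees (angle between saucepan's own z axis and vertical above 0.3 rad).
It fails at once if the lid is turned over or dropped on edge (angle between lid's own z axis and vertical above 0.9 rad).
It fails at once if another thing standing about is shifted by more than 30 mm or tipped (distance of any of coffee_jar, salt_shaker, spice_jar, mug from where it was at the start of the episode above 0.03 m or angle between any of coffee_jar, salt_shaker, spice_jar, mug's own z axis and vertical above 0.35 rad).
It also fails if it takes over 69 s, if anything falls off the work surface, if the arm or the gripper's body presses on something with over 40 N, if the wrist force passes 120 N, or if a joint passes its speed limit or range.

### The arm

A 6-joint arm with a two-finger parallel gripper is mounted at the origin on a cart in front of the work surface, level with it; the furniture and walls round the work are solid. World frame = base frame: x ahead of the robot, y to its left, z up, the work surface at z = 0. Lengths are in m, angles in rad, forces in N, time in s.
With the tool pointing down it reaches from about 0.375 to 0.975 m from the base axis. Payload 3.8 kg.
Tool frame: the origin (TCP) lies midway between the tips of the shut fingers; the grasp point (between the pads) lies bot.pinch_z behind it (bot.pinch_z is the distance from the TCP to the grasp point, in m); z points along the fingers, y is the line along which they close (so a half turn about z gives the same grasp; the last joint's range is limited). The gripper opens to 85 mm and grips with 20 to 120 N. Pads are 22 mm wide; open, the fingers measure 114 mm over their backs; the gripper's body (76 mm by 85 mm) begins 54 mm behind the grasp point. The pads swing forward as they close: fully open they stand 13 mm farther back than shut.
Start: joints at [1.103, 0.264, 1.604, -0, 1.274, -0.037], TCP at [0.282, 0.613, 0.231] pointing down, gripper open.
Joint ranges: [-2.63, 2.63], [-0.94, 2.18], [0.31, 2.57], [-1.31, 4.45], [0, 2.66], [-2.55, 2.55]. Speed limits (rad/s): [2.57, 2.57, 3.14, 3.14, 3.14, 3.14].

### API

Orientations are given as a 3x3 rotation matrix whose columns are the frame's x, y, z axes.
In Python, from rig import bot gives the robot as it stands.
- The arm moves only by the tool arm_command, never from a script. Its argument "plan" is one flat list of numbers, 6 for each row, row after row: the shift along the tool's x, y, z scaled (see below), then the turn, a rotation vector about the tool's x, y, z scaled (see below). In form: [x, y, z, wx, wy, wz, x, y, z, wx, wy, wz, ...]. A call has 1 to 8 rows; each row shifts and turns the commanded pose from where the row before left it, along the tool's axes as they then stand; what a row does not reach is not made up. The controller multiplies each number of a shift by 2 cm and each number of a turn by pi/2 rad. A row lasts 1/10 s, in which the tool goes at most 50 mm and 8.59 degrees, less where a joint would pass 70% of its speed; a pose out of reach is approached as far as the arm can. A call with a number of a shift or a turn outside -1 to 1 is refused whole. A call with a gripper value outside its range is refused whole. "grip" is the finger opening in mm, from 0 to 85.4, set as the call begins (left out, the last holds). The fingers move at their own pace and stop on an object; the grip force is fixed at half the most. Time passes only in rows, so rows that do not move let the fingers close. It gives the time, the measured TCP pose, the force, the opening and the grip force at its end, in the units of the state.
- bot.read_state(): the state, without advancing time (a new reading comes with each control period).
- bot.camera(name): name is "side" or "top" or "wrist"; returns a dict with "image" (480x640x3 uint8, blue, green, red), "K" (3x3 intrinsics, pixels), "rvec" (rotation vector, rad) and "tvec" (3), from world to camera coordinates, as OpenCV has them; the wrist camera has in their place "mount" (4x4, takes a point from camera to tool coordinates, whose origin is the TCP and whose axes are the flange's). Camera axes: x right, y down, z forward; pixel columns grow to the right and rows downward; lengths in m; the calibration is good to about 2 mm. The wrist camera is an equidistant fisheye: a pixel r from the principal point sees the ray r / f radians off the axis. A picture is of the moment at which its call begins: read the wrist's pose just before it. There is no depth.
- bot.sign_off(): hands the job in; it is judged then, once.
The state is a dict: "time_s": time; "joints": joint angles; "dq": joint speeds; "tau": joint torques, N m; "ee_pos": TCP position; "tool_rot": TCP orientation; "ft_force": force on the tool from outside, world axes, zero at the start; "torque": the same for the moment, N m; "opening": opening from 0.0 (shut) to 1.0 (fully open); "finger_force": force on a finger pad.
Only numpy, scipy, OpenCV 4.12 (cv2) and the standard library are available. Lean on these libraries where they do the work, as an engineer would, in place of code of your own. Each camera call takes 0.05 s, during which the arm holds its last target. There are 200 camera calls.

## Working session

There is one attempt and no reset: what is moved stays moved. The work goes in short steps, Python scripts to look and compute and a tool call to move; the robot and the scene stay as the last step left them, time stands still between calls to the robot, and variables do not carry over. Pictures are saved under pics/ and viewed, at most 10 in all, crops included, and the job is handed in when it is done.

Besides the shell and the picture viewer there is one more tool, called after "Call:" by a JSON object that holds its "name" and its "arguments", one argument or row to a line. arm_command: Moves the arm, as the interface text tells. Shifts and turns lie within -1 to 1; 1 stands for 2 cm of shift or pi/2 rad of turn. Its arguments: {"type":"object","properties":{"plan":{"type":"array","items":{"type":"number"}},"grip":{"type":"number"}},"required":["plan"]}

```bash
mkdir -p pics; ls; python3 - <<'E'
from rig import bot
import cv2,numpy as np
s=bot.read_state(); print(s['time_s'],s['ee_pos'],np.round(s['tool_rot'],3).tolist(),s['opening'],bot.pinch_z)
for n in('top','side','wrist'):
    c=bot.camera(n); cv2.imwrite(f'pics/{n}0.png',c['image'])
    print(n,{k:np.round(v,4).tolist() for k,v in c.items() if k!='image'})
    np.savez(f'pics/{n}0.npz',**c)
E
```

```text
pics
0.0 [0.28153952 0.61267901 0.22996595] [[-0.909, 0.418, -0.001], [0.418, 0.909, -0.002], [0.0, -0.002, -1.0]] 1.0009905728114197 0.0187
top {'K': [[478.1723, 0.0, 323.8216], [0.0, 478.1723, 233.6209], [0.0, 0.0, 1.0]], 'rvec': [2.0047, -2.1791, 0.2742], 'tvec': [0.0456, 0.4997, 1.3214]}
side {'K': [[463.2368, 0.0, 322.7368], [0.0, 463.2368, 244.4435], [0.0, 0.0, 1.0]], 'rvec': [0.5618, -2.5673, 1.2879], 'tvec': [0.4411, 0.1658, 1.1921]}
wrist {'K': [[371.6483, 0.0, 318.9626], [0.0, 371.6483, 242.6575], [0.0, 0.0, 1.0]], 'mount': [[-0.0001, -0.9625, -0.2712, 0.0682], [1.0, -0.0001, -0.0002, 0.0011], [0.0002, -0.2712, 0.9625, -0.1425], [0.0, 0.0, 0.0, 1.0]]}
```

View pics/top0.png

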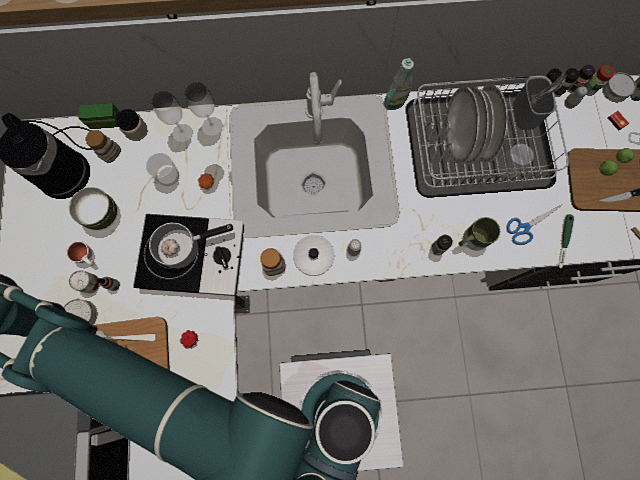

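View pics/side0.png

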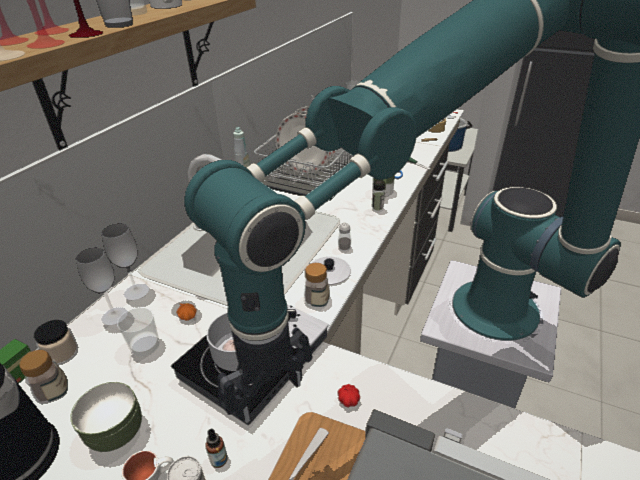

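The top view shows the hotplate at about (190,255), with the panel on its right side. The pan is at (172,247), with its handle over the panel to (232,227), and the knob is at (222,258). The lid is at (314,254), between the coffee jar (272,262) and the salt shaker (354,247).

Possible mix-ups:
- **Garlic:** pale bulb in the pan (170,248), against the orange (206,181) and red (189,339) bulbs. I choose the pale one in the pan.
- **Lid:** steel disc with black knob (314,254), against the white bowl (94,209) and the cup (79,312). I choose (314,254).

Next is a close crop to check.

```bash
cat > h.py <<'E'
import numpy as np,cv2
def RT(c): return cv2.Rodrigues(np.array(c['rvec'],float))[0],np.array(c['tvec'],float).ravel()
def ray(c,px,pose=None):
    K=c['K'];p=(np.array(px,float)-[K[0,2],K[1,2]])/[K[0,0],K[1,1]]
    if pose is None:
        R,t=RT(c);d=R.T@np.r_[p,1];return -R.T@t,d/np.linalg.norm(d)
    th=np.hypot(*p);d=np.r_[p/max(th,1e-9)*np.sin(th),np.cos(th)]
    P,Rt=pose;M=np.array(c['mount']);return np.array(P)+Rt@M[:3,3],Rt@M[:3,:3]@d
def on(c,px,z,pose=None):
    o,d=ray(c,px,pose);return o+d*(z-o[2])/d[2]
def tri(*rays):
    A=sum(np.eye(3)-np.outer(d,d) for o,d in rays);b=sum((np.eye(3)-np.outer(d,d))@o for o,d in rays)
    x=np.linalg.solve(A,b);return x,[np.linalg.norm(np.cross(x-o,d)) for o,d in rays]
def proj(c,X):
    R,t=RT(c);return cv2.projectPoints(np.array(X,float).reshape(-1,3),np.array(c['rvec'],float),t,np.array(c['K']),None)[0][:,0]
def load(n): return dict(np.load(f'pics/{n}.npz'))
E
python3 - <<'E'
import cv2,numpy as np
a=cv2.imread('pics/top0.png')[195:305,125:375]
b=cv2.imread('pics/wrist0.png')
a=cv2.resize(a,None,fx=3.2,fy=3.2,interpolation=cv2.INTER_CUBIC)
cv2.imwrite('pics/topcrop.png',a)
E
```

```text
(no output)
```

View pics/topcrop.png

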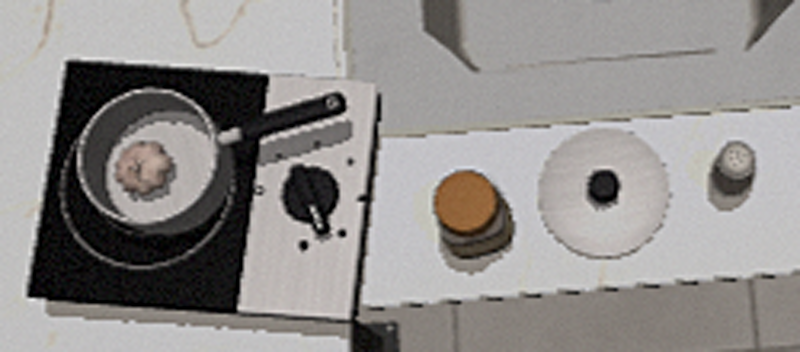

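View pics/wrist0.png

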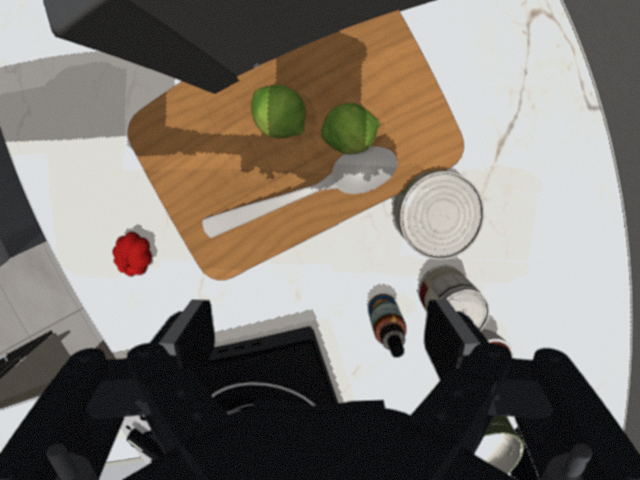

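The crop confirms the pale garlic in the pan at crop (145,167). The lid knob is at (603,187). The knob's pointer, white line at (320,220), points near the fifth or sixth dot. The pan is off the ring, shifted up in the image.

```bash
python3 - <<'E'
from h import *
t=load('top0');s=load('side0')
u=lambda x,y:(x/3.2+125-.3,y/3.2+195-.3)
for n,c in(('top',t),('side',s)):
    R,T=RT(c);print(n,'cam',-R.T@T)
C=[on(t,u(*p),.055) for p in((66,60),(381,82),(354,320),(30,296))];C=np.array(C);print(C)
print('sizes',[np.linalg.norm(C[i]-C[(i+1)%4]) for i in range(4)])
hc=C.mean(0);ex=(C[0]+C[3]-C[1]-C[2]);ex/=np.linalg.norm(ex);print('hp',hc,'yaw',np.degrees(np.arctan2(ex[1],ex[0])))
ey=np.array([-ex[1],ex[0],0])
print('ring',hc+.052*ex,'knob',hc-.0955*ex)
f=lambda P:(np.round([(P-hc)@ex,(P-hc)@ey],4))
print('knobdisc',f(on(t,u(311,194),.062)),'tip',f(on(t,u(321,234),.08)))
for p in((258,190),(304,245),(342,233),(363,197),(351,161),(317,144)):print('dot',f(on(t,u(*p),.055)))
# pan rim
print('rim l/r/t/b',[f(on(t,u(*p),.123)) for p in((77,160),(221,160),(149,87),(149,236))],'handle end',f(on(t,u(345,103),.119)),'hstart',f(on(t,u(243,133),.119)))
print('panc',on(t,u(149,160),.123))
# dark lid knob blobs
for n,c,(x0,y0,x1,y1) in(('top',t,(300,240,330,268)),('side',s,(318,255,340,276))):
    g=c['image'][y0:y1,x0:x1].max(2)<60;ys,xs=np.nonzero(g);print(n,'lidknob px',xs.mean()+x0,ys.mean()+y0,xs.min()+x0,xs.max()+x0,ys.min()+y0,ys.max()+y0,len(xs))
    c['m']=(xs.mean()+x0,ys.mean()+y0)
print('lidknob',tri(ray(t,t['m']),ray(s,s['m'])))
print('lid disc top',[on(t,u(*p),.008) for p in((538,192),(670,192),(603,128),(603,259))])
print('jar',on(t,u(467,202),.11),'salt',on(t,u(738,157),.088))
E
```

```text
top cam [0.16134552 0.03371166 1.40384727]
side cam [0.01628163 0.95894699 0.85048953]
[[0.60831152 0.52182656 0.055     ]
 [0.56324612 0.23421905 0.055     ]
 [0.34735338 0.26710451 0.055     ]
 [0.39240299 0.5516934  0.055     ]]
sizes [np.float64(0.2911167583836934), np.float64(0.21838298520419763), np.float64(0.2881324457934178), np.float64(0.21796450014539628)]
hp [0.47782851 0.39371088 0.055     ] yaw 81.05002045083666
ring [0.48591826 0.44507776 0.055     ] knob [0.46297137 0.29937364 0.055     ]
knobdisc [-0.095   0.0008] tip [-0.1124  0.0391]
dot [-0.0454 -0.0007]
dot [-0.093  0.046]
dot [-0.1255  0.0328]
dot [-0.1404 -0.0012]
dot [-0.1257 -0.0334]
dot [-0.0931 -0.0469]
rim l/r/t/b [array([ 0.0949, -0.0025]), array([-0.0284, -0.0115]), array([ 0.0431, -0.0715]), array([0.0233, 0.0585])] handle end [-0.1276 -0.0707] hstart [-0.0428 -0.0375]
panc [0.48993907 0.42548504 0.123     ]
top lidknob px 313.24675324675326 253.0909090909091 309 317 248 258 77
side lidknob px 329.025 263.775 325 333 259 269 80
lidknob (array([0.45161234, 0.03844273, 0.03082657]), [np.float64(0.002078344071245119), np.float64(0.002078344071245112)])
lid disc top [array([0.45869884, 0.10008111, 0.008     ]), array([ 0.44848176, -0.02236829,  0.008     ]), array([0.51492682, 0.03500255, 0.008     ]), array([0.39090558, 0.0446884 , 0.008     ])]
jar [0.43328376 0.15676523 0.11      ] salt [ 0.45843784 -0.08176601  0.088     ]
```

```bash
cat >> h.py <<'E'
def yawof(R): return np.degrees(np.arctan2(R[1,1],R[0,1]))   # heading of tool y
def rows(p0,y0,p1,y1,n):
    """tool-down straight move in n rows; prints scaled rows (tool y heading, deg)"""
    p0,p1=np.array(p0,float),np.array(p1,float);out=[]
    for i in range(n):
        a=np.radians(y0+(y1-y0)*i/n);Y=np.array([np.cos(a),np.sin(a),0]);Z=np.array([0,0,-1.]);X=np.cross(Y,Z)
        d=(p1-p0)/n;out.append([*(np.array([X@d,Y@d,Z@d])/.02),0,0,-(y1-y0)/n/90])
    return out
def show(r,k=3):
    for i in range(0,len(r),8): print([float(round(v,k))+0 for q in r[i:i+8] for v in q])
def now():
    from rig import bot
    s=bot.read_state();return s['ee_pos'],yawof(s['tool_rot']),s
E
python3 - <<'E'
from h import *
p,y,s=now()
show(rows(p,y,(.512,.325,.22),12.5,20))
E
```

```text
[-0.824, -0.413, 0.026, 0.0, 0.0, 0.029, -0.842, -0.375, 0.026, 0.0, 0.0, 0.029, -0.858, -0.336, 0.026, 0.0, 0.0, 0.029, -0.873, -0.296, 0.026, 0.0, 0.0, 0.029, -0.886, -0.255, 0.026, 0.0, 0.0, 0.029, -0.896, -0.214, 0.026, 0.0, 0.0, 0.029, -0.905, -0.173, 0.026, 0.0, 0.0, 0.029, -0.912, -0.131, 0.026, 0.0, 0.0, 0.029]
[-0.917, -0.089, 0.026, 0.0, 0.0, 0.029, -0.921, -0.046, 0.026, 0.0, 0.0, 0.029, -0.922, -0.004, 0.026, 0.0, 0.0, 0.029, -0.921, 0.039, 0.026, 0.0, 0.0, 0.029, -0.918, 0.081, 0.026, 0.0, 0.0, 0.029, -0.913, 0.123, 0.026, 0.0, 0.0, 0.029, -0.907, 0.165, 0.026, 0.0, 0.0, 0.029, -0.898, 0.207, 0.026, 0.0, 0.0, 0.029]
[-0.888, 0.248, 0.026, 0.0, 0.0, 0.029, -0.875, 0.289, 0.026, 0.0, 0.0, 0.029, -0.861, 0.329, 0.026, 0.0, 0.0, 0.029, -0.845, 0.368, 0.026, 0.0, 0.0, 0.029]
```

Call:
{"name": "arm_command", "arguments": {
  "plan": [-0.82,-0.41,0.03,0,0,0.03,-0.84,-0.37,0.03,0,0,0.03,-0.86,-0.34,0.03,0,0,0.03,-0.87,-0.3,0.03,0,0,0.03,-0.89,-0.25,0.03,0,0,0.03,-0.9,-0.21,0.03,0,0,0.03,-0.9,-0.17,0.03,0,0,0.03,-0.91,-0.13,0.03,0,0,0.03]
}}

```text
time_s: 0.95
ee_pos: [0.3747, 0.4968, 0.2265]
tool_rot: [[-0.688, 0.726, 0.0], [0.726, 0.688, 0.0], [-0.0, 0.0, -1.0]]
ft_force: [1.5, -0.4, -0.9]
opening: 1.002
finger_force: 0.0
```

Call:
{"name": "arm_command", "arguments": {
  "plan": [-0.92,-0.09,0.03,0,0,0.03,-0.92,-0.05,0.03,0,0,0.03,-0.92,0,0.03,0,0,0.03,-0.92,0.04,0.03,0,0,0.03,-0.92,0.08,0.03,0,0,0.03,-0.91,0.12,0.03,0,0,0.03,-0.91,0.16,0.03,0,0,0.03,-0.9,0.2,0.03,0,0,0.03]
}}

```text
time_s: 1.75
ee_pos: [0.465, 0.3805, 0.2216]
tool_rot: [[-0.373, 0.928, 0.0], [0.928, 0.373, 0.0], [0.0, 0.0, -1.0]]
ft_force: [-0.6, 0.2, 0.9]
opening: 1.001
finger_force: 0.0
```

Call:
{"name": "arm_command", "arguments": {
  "plan": [-0.89,0.25,0,0,0,0.03,-0.88,0.29,0,0,0,0.03,-0.86,0.33,0,0,0,0.02,-0.84,0.37,0,0,0,0.02,0,0,0,0,0,0],
  "grip": 60
}}

```text
time_s: 2.25
ee_pos: [0.5111, 0.3214, 0.2217]
tool_rot: [[-0.223, 0.975, 0.001], [0.975, 0.223, -0.001], [-0.001, 0.0, -1.0]]
ft_force: [-0.6, -0.4, 0.5]
opening: 0.699
finger_force: 0.0
```

```bash
python3 - <<'E'
from h import *
from rig import bot
p,y,s=now();print(p,y,s['time_s'],s['opening'],s['joints'])
for n in('wrist','side'):
    c=bot.camera(n);np.savez(f'pics/{n}1.npz',p=p,R=s['tool_rot'],**c)
    cv2.imwrite(f'pics/{n}1.png',c['image'])
a=np.hstack([cv2.imread('pics/wrist1.png'),cv2.resize(cv2.imread('pics/side1.png')[240:480,100:420],None,fx=2,fy=2)])
cv2.imwrite('pics/b1.png',cv2.resize(a,(800,300)))
E
```

```text
[0.51106479 0.32138615 0.22165626] 12.877851440949927 2.25 0.6987558862230077 [ 5.20572516e-01  1.36485497e-01  1.77345250e+00 -8.48574045e-04
  1.23145695e+00  2.96094138e-01]
```

View pics/wrist1.png

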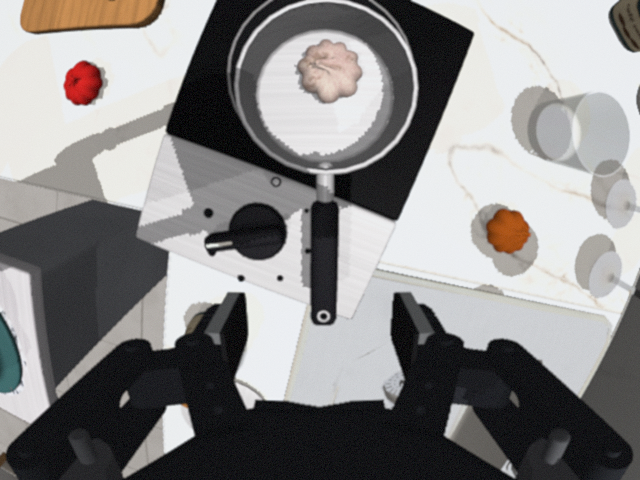

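The wrist picture shows the handle from (324,202) to its hole at (323,316), aligned with the tool. The pan rim is centred near (325,85). The knob axis is at about (258,232), with its pointer tip at (208,245), between the fifth and sixth dots. The orange bulb is at (508,232), clear of the work.

```bash
python3 - <<'E'
from h import *
t=load('top0');w=load('wrist1');P=(w['p'],w['R'])
u=lambda x,y:(x/3.2+125-.3,y/3.2+195-.3)
print('hole',tri(ray(t,u(335,103)),ray(w,(323,316),P)))
print('hstart',tri(ray(t,u(243,133)),ray(w,(324,203),P)))
for z in(.119,):print('wrist end/start',on(w,(324,324),z,P),on(w,(324,203),z,P))
rim=[on(w,q,.123,P) for q in((229,85),(418,85),(325,172))];print('rim',rim)
# circle thru 3 pts
A=np.array([[2*r[0],2*r[1],1] for r in rim]);b=[r[0]**2+r[1]**2 for r in rim];x=np.linalg.solve(A,b);print('panc',x[:2],np.sqrt(x[2]+x[0]**2+x[1]**2))
hc=np.array([.47783,.39371,.055]);a=np.radians(81.05);ex=np.array([np.cos(a),np.sin(a),0]);ey=np.array([-ex[1],ex[0],0])
f=lambda q:np.round([(q-hc)@ex,(q-hc)@ey],4)
for n,q,z in(('corner right front',(472,33),.055),('corner seam',(396,221),.055),('front',(352,318),.055),('seamL',(166,132),.055),('frontL',(137,236),.055),('hollow',(276,182),.055),('dot6',(208,213),.055),('dot5',(241,278),.055),('disc',(262,231),.062),('tip',(207,243),.08),('tipbase',(208,250),.072)):print(n,f(on(w,q,z,P)))
E
```

```text
hole (array([0.52860576, 0.26600642, 0.11612675]), [np.float64(0.00072961601453805), np.float64(0.0007296160145380046)])
hstart (array([0.51007465, 0.34776217, 0.11079445]), [np.float64(0.00042270903210520023), np.float64(0.0004227090321052465)])
wrist end/start [0.52978695 0.26128458 0.119     ] [0.50928304 0.3493104  0.119     ]
rim [array([0.43129104, 0.41347087, 0.123     ]), array([0.55100622, 0.44127048, 0.123     ]), array([0.50510498, 0.370042  , 0.123     ])]
panc [0.49058356 0.42980407] 0.06150102775693689
corner right front [ 0.1434 -0.105 ]
corner seam [-0.0398 -0.1063]
front [-0.139  -0.1076]
seamL [-0.0393  0.1084]
frontL [-0.1399  0.1087]
hollow [-0.047   0.0012]
dot6 [-0.0936  0.0481]
dot5 [-0.1397  0.0013]
disc [-0.0891 -0.0026]
tip [-0.1104  0.0359]
tipbase [-0.1191  0.0348]
```

Call:
{"name": "arm_command", "arguments": {
  "plan": [-0.06,0.03,0.92,0,0,0,-0.06,0.03,0.92,0,0,0,-0.06,0.03,0.92,0,0,0,-0.06,0.03,0.92,0,0,0,-0.06,0.03,0.92,0,0,0,-0.06,0.03,0.92,0,0,0,-0.06,0.03,0.92,0,0,0,0,0,0,0,0,0]
}}

```text
time_s: 3.15
ee_pos: [0.5128, 0.3156, 0.0897]
tool_rot: [[-0.228, 0.974, -0.005], [0.974, 0.228, -0.003], [-0.001, -0.006, -1.0]]
ft_force: [-0.3, -0.6, -0.1]
opening: 0.701
finger_force: 0.0
```

Call:
{"name": "arm_command", "arguments": {
  "plan": [0,0,0,0,0,0,0,0,0,0,0,0,0,0,0,0,0,0,0,0,0,0,0,0],
  "grip": 0
}}

```text
time_s: 3.55
ee_pos: [0.5165, 0.3171, 0.0945]
tool_rot: [[-0.227, 0.974, 0.002], [0.974, 0.227, 0.002], [0.001, 0.003, -1.0]]
ft_force: [0.2, 0.9, 3.1]
opening: 0.219
finger_force: 60.6
```

```bash
python3 - <<'E'
from h import *
from rig import bot
p,y,s=now();print(p,y,s['time_s'],s['opening'],s['finger_force'],s['ft_force'],s['torque'])
E
```

```text
[0.51654438 0.31710173 0.09453648] 13.116729684520074 3.55 0.2194375467522302 60.571528673172 [0.18761151 0.90485846 3.12764525] [ 0.08679276 -0.00660999 -0.01480603]
```

```bash
python3 - <<'E'
from h import *
p,y,s=now();N=16
c0=np.array([.4905,.429]);c1=np.array([.486,.445]);r=.1149;out=[];yy=y
def g(i):
    a=np.radians(y+53*i/N-90);c=c0+(c1-c0)*i/N;return np.r_[c+r*np.array([np.cos(a),np.sin(a)]),p[2]]
for i in range(N): out+=rows(g(i),y+53*i/N,g(i+1),y+53*(i+1)/N,1)
show(out,2);print(g(0),g(N))
E
```

```text
[0.06, 0.33, 0.0, 0.0, 0.0, -0.04, 0.06, 0.33, 0.0, 0.0, 0.0, -0.04, 0.06, 0.34, 0.0, 0.0, 0.0, -0.04, 0.06, 0.34, 0.0, 0.0, 0.0, -0.04, 0.06, 0.34, 0.0, 0.0, 0.0, -0.04, 0.06, 0.34, 0.0, 0.0, 0.0, -0.04, 0.06, 0.35, 0.0, 0.0, 0.0, -0.04, 0.06, 0.35, 0.0, 0.0, 0.0, -0.04]
[0.06, 0.35, 0.0, 0.0, 0.0, -0.04, 0.06, 0.36, 0.0, 0.0, 0.0, -0.04, 0.05, 0.36, 0.0, 0.0, 0.0, -0.04, 0.05, 0.36, 0.0, 0.0, 0.0, -0.04, 0.05, 0.36, 0.0, 0.0, 0.0, -0.04, 0.05, 0.37, 0.0, 0.0, 0.0, -0.04, 0.05, 0.37, 0.0, 0.0, 0.0, -0.04, 0.04, 0.37, 0.0, 0.0, 0.0, -0.04]
[0.51657491 0.31709777 0.09453648] [0.59106137 0.39847991 0.09453648]
```

Call:
{"name": "arm_command", "arguments": {
  "plan": [0.06,0.33,0,0,0,-0.037,0.06,0.33,0,0,0,-0.037,0.06,0.34,0,0,0,-0.037,0.06,0.34,0,0,0,-0.037,0.06,0.34,0,0,0,-0.037,0.06,0.34,0,0,0,-0.037,0.06,0.35,0,0,0,-0.037,0.06,0.35,0,0,0,-0.037]
}}

```text
time_s: 4.35
ee_pos: [0.5614, 0.3465, 0.0946]
tool_rot: [[-0.642, 0.767, 0.001], [0.767, 0.642, -0.002], [-0.002, -0.0, -1.0]]
ft_force: [-0.6, -5.1, 6.2]
opening: 0.22
finger_force: 61.1
```

Call:
{"name": "arm_command", "arguments": {
  "plan": [0.06,0.35,0,0,0,-0.037,0.06,0.36,0,0,0,-0.037,0.05,0.36,0,0,0,-0.037,0.05,0.36,0,0,0,-0.037,0.05,0.36,0,0,0,-0.037,0.05,0.37,0,0,0,-0.037,0.05,0.37,0,0,0,-0.037,0.04,0.37,0,0,0,-0.037]
}}

```text
time_s: 5.15
ee_pos: [0.5915, 0.397, 0.0946]
tool_rot: [[-0.917, 0.398, 0.003], [0.398, 0.917, -0.001], [-0.003, 0.0, -1.0]]
ft_force: [0.7, -3.2, 4.4]
opening: 0.226
finger_force: 60.9
```

```bash
python3 - <<'E'
from h import *
from rig import bot
p,y,s=now();print(p,y,s['time_s'],s['opening'],s['finger_force'],s['ft_force'])
c=bot.camera('wrist');np.savez('pics/wrist2.npz',p=p,R=s['tool_rot'],**c);cv2.imwrite('pics/wrist2.png',c['image'])
d=bot.camera('top');np.savez('pics/top2.npz',**d)
b=cv2.resize(d['image'][195:305,125:375],(800,352))
cv2.imwrite('pics/v2.png',np.vstack([b,np.hstack([cv2.resize(c['image'],(320,240)),np.zeros((240,480,3),np.uint8)])]))
E
```

```text
[0.59153928 0.39700579 0.09462738] 66.55586283620315 5.15 0.22573817085097797 60.893179178237915 [ 0.70793813 -3.22783045  4.38149187]
```

View pics/v2.png

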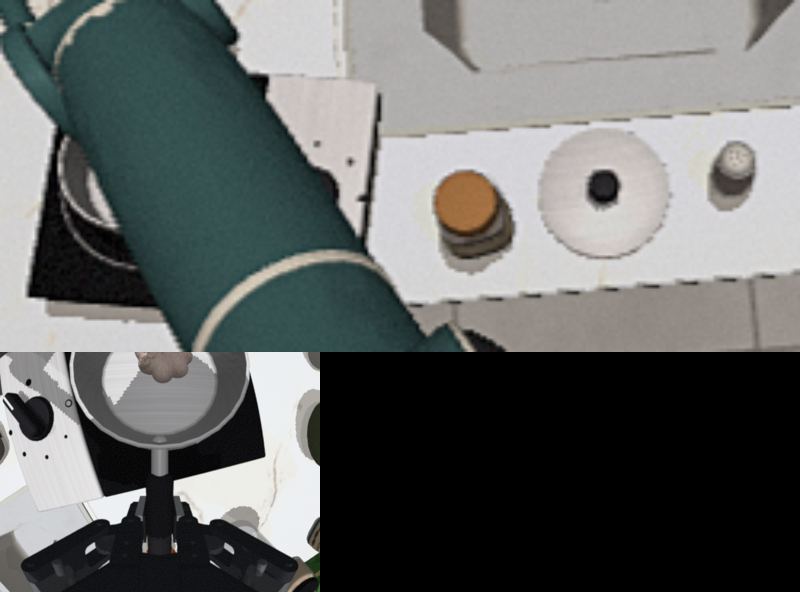

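```bash
python3 - <<'E'
from h import *
p,y,s=now();q=p+[0,0,.13]
show(rows(q,y,(.475,.215,.225),0,13),2)
E
```

```text
[0.13, -0.82, 0.0, 0.0, 0.0, 0.06, 0.06, -0.83, 0.0, 0.0, 0.0, 0.06, -0.02, -0.83, 0.0, 0.0, 0.0, 0.06, -0.09, -0.83, 0.0, 0.0, 0.0, 0.06, -0.17, -0.82, 0.0, 0.0, 0.0, 0.06, -0.24, -0.8, 0.0, 0.0, 0.0, 0.06, -0.31, -0.77, 0.0, 0.0, 0.0, 0.06, -0.38, -0.74, 0.0, 0.0, 0.0, 0.06]
[-0.44, -0.71, 0.0, 0.0, 0.0, 0.06, -0.5, -0.67, 0.0, 0.0, 0.0, 0.06, -0.56, -0.62, 0.0, 0.0, 0.0, 0.06, -0.61, -0.57, 0.0, 0.0, 0.0, 0.06, -0.66, -0.51, 0.0, 0.0, 0.0, 0.06]
```

Call:
{"name": "arm_command", "arguments": {
  "plan": [0,0,0,0,0,0,0,0,0,0,0,0,0,0,-0.3,0,0,0,0,0,-0.9,0,0,0,0,0,-1,0,0,0,0,0,-1,0,0,0,0,0,-1,0,0,0,0,0,-1,0,0,0],
  "grip": 60
}}

```text
time_s: 6.05
ee_pos: [0.5902, 0.3981, 0.1996]
tool_rot: [[-0.916, 0.401, 0.001], [0.401, 0.916, 0.001], [-0.001, 0.002, -1.0]]
ft_force: [-0.2, 0.7, -0.3]
opening: 0.706
finger_force: 0.0
```

Call:
{"name": "arm_command", "arguments": {
  "plan": [0.13,-0.82,-0.05,0,0,0.06,0.06,-0.83,0,0,0,0.06,-0.02,-0.83,0,0,0,0.06,-0.09,-0.83,0,0,0,0.06,-0.17,-0.82,0,0,0,0.06,-0.24,-0.8,0,0,0,0.06,-0.31,-0.77,0,0,0,0.06,-0.38,-0.74,0,0,0,0.06]
}}

```text
time_s: 6.85
ee_pos: [0.5163, 0.2865, 0.1997]
tool_rot: [[-0.39, 0.921, 0.002], [0.921, 0.39, 0.001], [0.0, 0.002, -1.0]]
ft_force: [-0.1, 1.0, 0.4]
opening: 0.703
finger_force: 0.0
```

Call:
{"name": "arm_command", "arguments": {
  "plan": [-0.44,-0.71,0,0,0,0.06,-0.5,-0.67,0,0,0,0.06,-0.56,-0.62,0,0,0,0.06,-0.61,-0.57,0,0,0,0.05,-0.66,-0.51,0,0,0,0.04,0,0,0,0,0,0]
}}

```text
time_s: 7.45
ee_pos: [0.4672, 0.2178, 0.1993]
tool_rot: [[0.021, 1.0, 0.001], [1.0, -0.021, 0.0], [0.0, 0.001, -1.0]]
ft_force: [-0.7, 0.3, 0.3]
opening: 0.701
finger_force: 0.0
```

```bash
python3 - <<'E'
from h import *
from rig import bot
p,y,s=now();print(p,y,s['time_s'])
c=bot.camera('wrist');np.savez('pics/wrist3.npz',p=p,R=s['tool_rot'],**c);cv2.imwrite('pics/wrist3.png',c['image'])
d=bot.camera('side');np.savez('pics/side3.npz',**d)
E
```

```text
[0.46723764 0.21775719 0.19933441] -1.1887589352377044 7.45
```

View pics/wrist3.png

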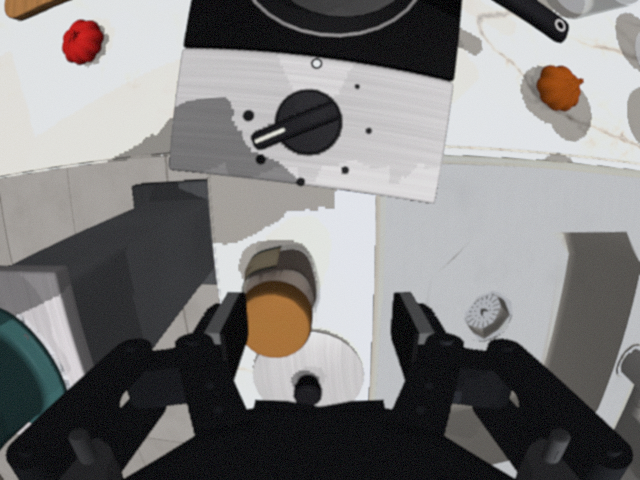

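The pointer tip is at (254,140), between the fifth dot (261,160) and the sixth (248,116). The disc is centred near (308,122) and the hollow circle is at (316,63). The handle, seen to (562,25), is clear of the panel.

```bash
python3 - <<'E'
from h import *
w=load('wrist3');P=(w['p'],w['R'])
D=np.array([on(w,q,.055,P)[:2] for q in((316.5,63.5),(357,87),(368.5,131),(345,170.5),(301,182.5),(261,160),(248,116))])
A=np.c_[2*D,np.ones(7)];x=np.linalg.lstsq(A,(D**2).sum(1),rcond=None)[0];c=x[:2];print('dot circle',c,'r',np.linalg.norm(D-c,axis=1).round(4))
v=D-c;ang=np.unwrap(np.arctan2(v[:,1],v[:,0]));print('zero heading',np.degrees(ang+np.arange(7)*np.pi/4).round(1))
a=on(w,(285,128),.082,P);b=on(w,(262,136.5),.082,P);e=on(w,(338,111),.082,P);print(a,b,e)
print('disc',[on(w,q,.062,P)[:2] for q in((275,122),(342.5,122),(308,89),(308,155))])
d=(b-a)[:2];d2=(b-e)[:2];print('pointer heading',np.degrees(np.arctan2(d[1],d[0])),np.degrees(np.arctan2(d2[1],d2[0])), np.linalg.norm(b[:2]-c))
# knob height: white line end seen in wrist1 and wrist3
w1=load('wrist1');P1=(w1['p'],w1['R']);print('tip tri',tri(ray(w1,(210,246),P1),ray(w,(260,138),P)))
E
```

```text
dot circle [0.46180379 0.30146317] r [0.0468 0.0465 0.0465 0.0467 0.0468 0.0464 0.0467]
zero heading [81.  80.8 81.2 81.1 81.8 81.8 81.2]
[0.44646647 0.29676982 0.082     ] [0.4302111  0.29151814 0.082     ] [0.48324293 0.30779262 0.082     ]
disc [array([0.43732296, 0.30235909]), array([0.48748223, 0.30101405]), array([0.46244618, 0.32654613]), array([0.46131772, 0.27658453])]
pointer heading -162.09573000547135 -162.9397245077867 0.03312101103148794
tip tri (array([0.42948705, 0.29046498, 0.08614548]), [np.float64(7.254168017798614e-05), np.float64(7.254168017804424e-05)])
```

```bash
python3 - <<'E'
from h import *
p,y,s=now()
show(rows(p,y,(.462,.301,.1),-72.5,10),2)
E
```

```text
[0.41, -0.04, 0.5, 0.0, 0.0, 0.08, 0.4, -0.09, 0.5, 0.0, 0.0, 0.08, 0.39, -0.14, 0.5, 0.0, 0.0, 0.08, 0.37, -0.19, 0.5, 0.0, 0.0, 0.08, 0.34, -0.23, 0.5, 0.0, 0.0, 0.08, 0.31, -0.27, 0.5, 0.0, 0.0, 0.08, 0.27, -0.31, 0.5, 0.0, 0.0, 0.08, 0.23, -0.34, 0.5, 0.0, 0.0, 0.08]
[0.19, -0.37, 0.5, 0.0, 0.0, 0.08, 0.14, -0.39, 0.5, 0.0, 0.0, 0.08]
```

Call:
{"name": "arm_command", "arguments": {
  "plan": [0.41,-0.04,0.5,0,0,0.08,0.4,-0.09,0.5,0,0,0.08,0.39,-0.14,0.5,0,0,0.08,0.37,-0.19,0.5,0,0,0.08,0.34,-0.23,0.5,0,0,0.08,0.31,-0.27,0.5,0,0,0.08,0.27,-0.31,0.5,0,0,0.08,0.23,-0.34,0.5,0,0,0.08],
  "grip": 40
}}

```text
time_s: 8.35
ee_pos: [0.4638, 0.2859, 0.118]
tool_rot: [[0.856, 0.516, 0.001], [0.516, -0.856, 0.001], [0.001, -0.0, -1.0]]
ft_force: [0.1, -0.2, 0.3]
opening: 0.472
finger_force: 0.0
```

Call:
{"name": "arm_command", "arguments": {
  "plan": [0.19,-0.37,0.5,0,0,0.08,0.14,-0.39,0.5,0,0,0.08,0,0,0,0,0,0,0,0,0,0,0,0]
}}

```text
time_s: 8.75
ee_pos: [0.462, 0.3016, 0.0981]
tool_rot: [[0.956, 0.295, 0.0], [0.295, -0.956, -0.0], [-0.0, 0.0, -1.0]]
ft_force: [0.0, -0.3, 0.6]
opening: 0.469
finger_force: 0.0
```

```bash
python3 - <<'E'
from h import *
p,y,s=now();print(p,y,s['joints'][5],s['opening'])
show(rows(p,y,(.462,.301,.066),-72.5,3),2)
E
```

```text
[0.46202689 0.3015573  0.09805896] -72.858470086469 1.8047822359039538 0.46889605576169174
[0.0, 0.01, 0.53, 0.0, 0.0, 0.0, 0.0, 0.01, 0.53, 0.0, 0.0, 0.0, 0.0, 0.01, 0.53, 0.0, 0.0, 0.0]
```

Call:
{"name": "arm_command", "arguments": {
  "plan": [0,0.01,0.53,0,0,0,0,0.01,0.53,0,0,0,0,0.01,0.53,0,0,0,0,0,0,0,0,0]
}}

```text
time_s: 9.15
ee_pos: [0.4602, 0.2991, 0.0637]
tool_rot: [[0.957, 0.291, -0.004], [0.291, -0.957, -0.002], [-0.004, 0.001, -1.0]]
ft_force: [-0.2, 0.0, 0.2]
opening: 0.471
finger_force: 0.0
```

Call:
{"name": "arm_command", "arguments": {
  "plan": [0,0,0,0,0,0,0,0,0,0,0,0,0,0,0,0,0,0,0,0,0,0,0,0],
  "grip": 0
}}

```text
time_s: 9.55
ee_pos: [0.4618, 0.3013, 0.0664]
tool_rot: [[0.957, 0.291, 0.0], [0.291, -0.957, 0.002], [0.001, -0.001, -1.0]]
ft_force: [-2.0, 5.0, -1.6]
opening: 0.143
finger_force: 60.5
```

Call:
{"name": "arm_command", "arguments": {
  "plan": [0,0,0,0,0,-0.07,0,0,0,0,0,-0.07,0,0,0,0,0,-0.07,0,0,0,0,0,-0.07,0,0,0,0,0,-0.07,0,0,0,0,0,-0.07,0,0,0,0,0,-0.07,0,0,0,0,0,-0.07]
}}

```text
time_s: 10.35
ee_pos: [0.4613, 0.302, 0.0664]
tool_rot: [[0.382, 0.924, -0.001], [0.924, -0.382, 0.003], [0.002, -0.002, -1.0]]
ft_force: [-3.3, 6.9, -1.4]
opening: 0.15
finger_force: 60.4
```

Call:
{"name": "arm_command", "arguments": {
  "plan": [0,0,0,0,0,-0.07,0,0,0,0,0,-0.07,0,0,0,0,0,-0.07,0,0,0,0,0,-0.07,0,0,0,0,0,-0.07,0,0,0,0,0,-0.07,0,0,0,0,0,-0.07,0,0,0,0,0,-0.07]
}}

```text
time_s: 11.15
ee_pos: [0.4605, 0.302, 0.0664]
tool_rot: [[-0.468, 0.884, -0.002], [0.884, 0.468, 0.002], [0.003, -0.001, -1.0]]
ft_force: [-6.1, 6.5, -0.4]
opening: 0.147
finger_force: 60.7
```

```bash
python3 - <<'E'
from h import *
p,y,s=now();print(p,y,81.2-y,s['ft_force'],s['torque'])
E
```

```text
[0.46051467 0.30195065 0.06635353] 27.907159162278653 53.29284083772135 [-6.11929634  6.54832094 -0.36340286] [ 1.24183855  0.92476886 -0.04162997]
```

Call:
{"name": "arm_command", "arguments": {
  "plan": [0,0,0,0,0,-0.075,0,0,0,0,0,-0.075,0,0,0,0,0,-0.075,0,0,0,0,0,-0.075,0,0,0,0,0,-0.075,0,0,0,0,0,-0.075,0,0,0,0,0,-0.07,0,0,0,0,0,-0.07]
}}

```text
time_s: 11.95
ee_pos: [0.46, 0.3013, 0.0664]
tool_rot: [[-0.988, 0.156, -0.003], [0.156, 0.988, 0.001], [0.004, 0.001, -1.0]]
ft_force: [-7.3, 6.3, 2.4]
opening: 0.145
finger_force: 60.8
```

Call:
{"name": "arm_command", "arguments": {
  "plan": [0,0,0,0,0,0,0,0,0,0,0,0,0,0,0,0,0,0]
}}

```text
time_s: 12.25
ee_pos: [0.46, 0.3013, 0.0663]
tool_rot: [[-0.987, 0.161, -0.003], [0.161, 0.987, 0.001], [0.004, 0.001, -1.0]]
ft_force: [-6.5, 4.6, 3.2]
opening: 0.145
finger_force: 61.0
```

Call:
{"name": "arm_command", "arguments": {
  "plan": [0,0,0,0,0,0,0,0,0,0,0,0,0,0,-0.3,0,0,0,0,0,-0.9,0,0,0,0,0,-1,0,0,0,0,0,-1,0,0,0,0,0,-1,0,0,0,0,0,-1,0,0,0],
  "grip": 45
}}

```text
time_s: 13.05
ee_pos: [0.4624, 0.3001, 0.1716]
tool_rot: [[-0.987, 0.16, 0.001], [0.16, 0.987, -0.0], [-0.001, 0.0, -1.0]]
ft_force: [-0.2, -0.4, -0.2]
opening: 0.529
finger_force: 0.0
```

```bash
python3 - <<'E'
from h import *
p,y,s=now();print(p,y,s['time_s'],s['joints'][0])
show(rows(p,y,(.45,.135,.225),8,9),2)
E
```

```text
[0.46239414 0.30010019 0.17162912] 80.78248968499663 13.05 0.5308814452829174
[-0.08, -0.92, -0.3, 0.0, 0.0, 0.09, -0.21, -0.9, -0.3, 0.0, 0.0, 0.09, -0.33, -0.86, -0.3, 0.0, 0.0, 0.09, -0.45, -0.8, -0.3, 0.0, 0.0, 0.09, -0.56, -0.73, -0.3, 0.0, 0.0, 0.09, -0.65, -0.65, -0.3, 0.0, 0.0, 0.09, -0.74, -0.55, -0.3, 0.0, 0.0, 0.09, -0.81, -0.44, -0.3, 0.0, 0.0, 0.09]
[-0.86, -0.32, -0.3, 0.0, 0.0, 0.09]
```

Call:
{"name": "arm_command", "arguments": {
  "plan": [-0.08,-0.92,-0.3,0,0,0.09,-0.21,-0.9,-0.3,0,0,0.09,-0.33,-0.86,-0.3,0,0,0.09,-0.45,-0.8,-0.3,0,0,0.09,-0.56,-0.73,-0.3,0,0,0.09,-0.65,-0.65,-0.3,0,0,0.09,-0.74,-0.55,-0.3,0,0,0.09,-0.81,-0.44,-0.3,0,0,0.09]
}}

```text
time_s: 13.85
ee_pos: [0.451, 0.1523, 0.2191]
tool_rot: [[-0.27, 0.963, 0.001], [0.963, 0.27, -0.0], [-0.001, 0.001, -1.0]]
ft_force: [1.0, -0.2, -0.2]
opening: 0.526
finger_force: 0.0
```

Call:
{"name": "arm_command", "arguments": {
  "plan": [-0.86,-0.32,-0.3,0,0,0.09,0,0,0,0,0,0,0,0,0,0,0,0]
}}

```text
time_s: 14.15
ee_pos: [0.4498, 0.1349, 0.2247]
tool_rot: [[-0.138, 0.99, 0.001], [0.99, 0.138, 0.0], [0.0, 0.001, -1.0]]
ft_force: [-0.1, 0.8, -0.5]
opening: 0.529
finger_force: 0.0
```

```bash
python3 - <<'E'
from h import *
from rig import bot
p,y,s=now();print(p,y,s['time_s'])
c=bot.camera('wrist');np.savez('pics/wrist4.npz',p=p,R=s['tool_rot'],**c)
d=bot.camera('top');np.savez('pics/top4.npz',**d)
b=cv2.resize(d['image'][195:305,125:375],(680,300))
cv2.imwrite('pics/v4.png',np.vstack([np.pad(b,((0,0),(0,120),(0,0))),cv2.resize(c['image'][0:240],(800,300))]))
E
```

```text
[0.44977279 0.13492222 0.2247231 ] 7.957660877418799 14.15
```

View pics/v4.png

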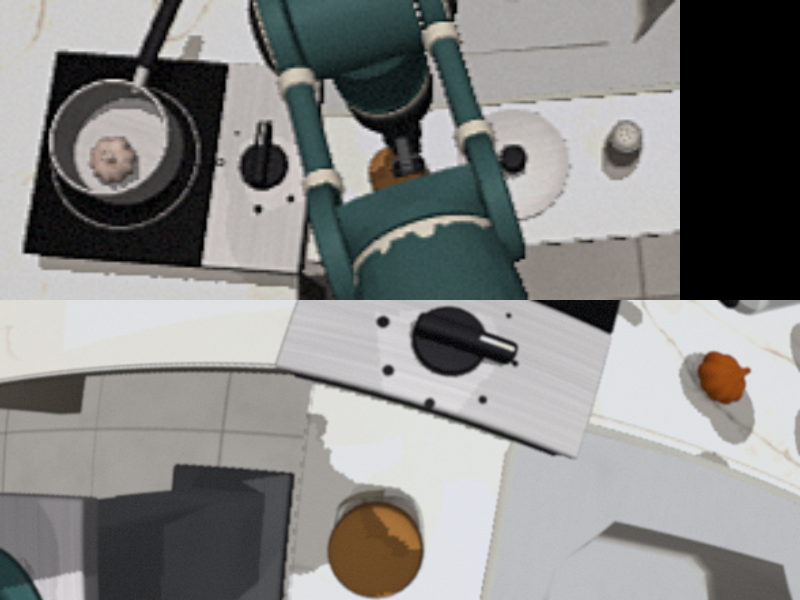

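The knob now points at the second dot, (263,125) in the top crop. The pan rim spans about (50..183, 80..205) in the top crop, with the handle pointing up and off the panel and the garlic inside.

```bash
python3 - <<'E'
from h import *
t=load('top4');S=2.72
u=lambda x,y:(x/S+125-.3,y/S+195-.3)
# rim pixels: bright ring around the pan, fit on rim plane
im=t['image'];g=im.astype(int).mean(2)
ctr=on(t,u(116,142),.123)[:2]
def edge(c,z,r0,r1,mode):
    pts=[]
    for a in np.radians(np.arange(0,360,4)):
        rr=np.arange(r0,r1,.0007);X=np.c_[c[0]+rr*np.cos(a),c[1]+rr*np.sin(a),np.full(len(rr),z)]
        q=proj(t,X).astype(np.float32);v=cv2.remap(g.astype(np.float32),q[:,:1],q[:,1:],cv2.INTER_LINEAR)[:,0]
        k=np.argmax(v);
        if v[k]-np.median(v)>mode: pts.append(X[k,:2])
    return np.array(pts)
def fit(P):
    for _ in range(5):
        x=np.linalg.lstsq(np.c_[2*P,np.ones(len(P))],(P**2).sum(1),rcond=None)[0];c=x[:2];r=np.sqrt(x[2]+c@c)
        e=abs(np.linalg.norm(P-c,axis=1)-r);k=e<max(.0015,1.5*np.median(e))
        if k.all():break
        P=P[k]
    return c,r,len(P),e.mean()
for i in range(3):
    c,r,n,e=fit(edge(ctr,.123,.052,.068,35));ctr=c;print('rim',c,r,n,e)
rc=np.array([.486,.4455])
for i in range(3):
    c,r,n,e=fit(edge(rc,.055,.073,.084,15));rc=c;print('ring',c,r,n,e)
print('diff',ctr-rc)
p,y,s=now();print(p,y,s['joints'][0])
E
```

```text
rim [0.4914649  0.44358885] 0.05825594606971591 67 0.0005955058216472402
rim [0.49243303 0.44467781] 0.05765769308677593 76 0.00046844480150129403
rim [0.49264292 0.44491288] 0.05782174115285499 64 0.0003802820363593487
ring [0.48724443 0.44839441] 0.0767764230575181 61 0.00036986301088150957
ring [0.48719905 0.44869596] 0.07682317543858332 51 0.00040500648024111317
ring [0.48726632 0.448809  ] 0.07684293539221053 49 0.0004620338127843823
diff [ 0.0053766  -0.00389612]
[0.44942735 0.13545368 0.2240917 ] 8.000857527262255 0.23953538470857222
```

Call:
{"name": "arm_command", "arguments": {
  "plan": [-0.98,-0.08,0,0,0,0.02,-0.98,-0.05,0,0,0,0.02,-0.98,-0.02,0,0,0,0.02,-0.98,0.01,0,0,0,0.03,-0.98,0.03,1,0,0,0,0,0,1,0,0,0,0,0,1,0,0,0,0,0,1,0,0,0],
  "grip": 60
}}

```text
time_s: 15.05
ee_pos: [0.4542, 0.0376, 0.143]
tool_rot: [[0.002, 1.0, -0.0], [1.0, -0.002, 0.0], [0.0, -0.0, -1.0]]
ft_force: [1.6, -0.2, 0.4]
opening: 0.705
finger_force: 0.0
```

Call:
{"name": "arm_command", "arguments": {
  "plan": [0,0,1,0,0,0,0,0,1,0,0,0,0,0,0,0,0,0,0,0,0,0,0,0]
}}

```text
time_s: 15.45
ee_pos: [0.4539, 0.0376, 0.1038]
tool_rot: [[0.002, 1.0, -0.001], [1.0, -0.002, 0.0], [0.0, -0.001, -1.0]]
ft_force: [0.2, 0.0, 0.1]
opening: 0.707
finger_force: 0.0
```

```bash
python3 - <<'E'
from h import *
from rig import bot
p,y,s=now();print(p,y,s['opening'])
c=bot.camera('wrist');np.savez('pics/wrist5.npz',p=p,R=s['tool_rot'],**c)
c=bot.camera('side');np.savez('pics/side5.npz',**c)
show(rows(p,y,(.452,.0387,.016),0,6),2)
E
```

```text
[0.45392836 0.03764803 0.10380358] -0.11623186239667363 0.7068219065226494
[0.01, -0.02, 0.73, 0.0, 0.0, 0.0, 0.01, -0.02, 0.73, 0.0, 0.0, 0.0, 0.01, -0.02, 0.73, 0.0, 0.0, 0.0, 0.01, -0.02, 0.73, 0.0, 0.0, 0.0, 0.01, -0.02, 0.73, 0.0, 0.0, 0.0, 0.01, -0.02, 0.73, 0.0, 0.0, 0.0]
```

Call:
{"name": "arm_command", "arguments": {
  "plan": [0.01,-0.02,0.73,0,0,0,0.01,-0.02,0.73,0,0,0,0.01,-0.02,0.73,0,0,0,0.01,-0.02,0.73,0,0,0,0.01,-0.02,0.73,0,0,0,0.01,-0.02,0.7,0,0,0,0,0,0,0,0,0]
}}

```text
time_s: 16.25
ee_pos: [0.4513, 0.0385, 0.0166]
tool_rot: [[0.003, 1.0, -0.002], [1.0, -0.003, -0.0], [-0.0, -0.002, -1.0]]
ft_force: [-0.8, -0.3, 0.5]
opening: 0.708
finger_force: 0.0
```

Call:
{"name": "arm_command", "arguments": {
  "plan": [0,0,0,0,0,0,0,0,0,0,0,0,0,0,0,0,0,0,0,0,0,0,0,0],
  "grip": 0
}}

```text
time_s: 16.65
ee_pos: [0.4533, 0.0384, 0.0187]
tool_rot: [[0.004, 1.0, 0.003], [1.0, -0.004, 0.0], [0.0, 0.003, -1.0]]
ft_force: [-0.8, -0.2, 6.4]
opening: 0.324
finger_force: 59.2
```

Call:
{"name": "arm_command", "arguments": {
  "plan": [0,0,-0.3,0,0,0,0,0,-0.7,0,0,0,0,0,-1,0,0,0,0,0,-1,0,0,0,0,0,-1,0,0,0,0,0,-1,0,0,0,0,0,-1,0,0,0,0,0,-1,0,0,0]
}}

```text
time_s: 17.45
ee_pos: [0.4514, 0.0383, 0.1581]
tool_rot: [[0.004, 1.0, 0.0], [1.0, -0.004, -0.0], [-0.0, 0.0, -1.0]]
ft_force: [0.2, 0.6, -1.4]
opening: 0.326
finger_force: 59.3
```

Call:
{"name": "arm_command", "arguments": {
  "plan": [0,0,-1,0,0,0,0,0,-1,0,0,0,0,0,-1,0,0,0,0,0,0,0,0,0]
}}

```text
time_s: 17.85
ee_pos: [0.4538, 0.0384, 0.2205]
tool_rot: [[0.004, 1.0, 0.006], [1.0, -0.004, 0.0], [0.0, 0.006, -1.0]]
ft_force: [0.7, 0.0, -1.3]
opening: 0.324
finger_force: 59.4
```

```bash
python3 - <<'E'
from h import *
p,y,s=now();print(p,y,s['opening'],s['finger_force'],s['ft_force'],s['time_s'])
show(rows(p,y,(.485,.265,.215),5,13),2)
E
```

```text
[0.45381919 0.03841373 0.22046683] -0.2032192361767733 0.32436411748681315 59.36381775245536 [ 0.68123937  0.03286941 -1.28910559] 17.85
[0.87, 0.12, 0.02, 0.0, 0.0, 0.0, 0.87, 0.12, 0.02, 0.0, 0.0, 0.0, 0.87, 0.13, 0.02, 0.0, 0.0, 0.0, 0.87, 0.14, 0.02, 0.0, 0.0, 0.0, 0.87, 0.14, 0.02, 0.0, 0.0, 0.0, 0.87, 0.15, 0.02, 0.0, 0.0, 0.0, 0.87, 0.15, 0.02, 0.0, 0.0, 0.0, 0.87, 0.16, 0.02, 0.0, 0.0, 0.0]
[0.86, 0.17, 0.02, 0.0, 0.0, 0.0, 0.86, 0.17, 0.02, 0.0, 0.0, 0.0, 0.86, 0.18, 0.02, 0.0, 0.0, 0.0, 0.86, 0.18, 0.02, 0.0, 0.0, 0.0, 0.86, 0.19, 0.02, 0.0, 0.0, 0.0]
```

Call:
{"name": "arm_command", "arguments": {
  "plan": [0.5,0.1,0,0,0,0,0.87,0.12,0,0,0,0,0.87,0.13,0,0,0,-0.01,0.87,0.14,0,0,0,-0.01,0.87,0.14,0,0,0,-0.01,0.87,0.15,0,0,0,-0.01,0.87,0.15,0,0,0,-0.01,0.87,0.16,0,0,0,-0.01]
}}

```text
time_s: 18.65
ee_pos: [0.4687, 0.1718, 0.2148]
tool_rot: [[-0.091, 0.996, -0.003], [0.996, 0.091, -0.001], [-0.0, -0.004, -1.0]]
ft_force: [-0.5, 0.4, -1.3]
opening: 0.322
finger_force: 59.3
```

Call:
{"name": "arm_command", "arguments": {
  "plan": [0.87,0.17,0,0,0,0,0.87,0.17,0,0,0,0,0.87,0.18,0,0,0,0,0.87,0.18,0,0,0,0,0.5,0.1,0,0,0,0,0,0,0,0,0,0,0,0,0,0,0,0]
}}

```text
time_s: 19.35
ee_pos: [0.4784, 0.2513, 0.2165]
tool_rot: [[-0.091, 0.996, -0.001], [0.996, 0.091, -0.001], [-0.001, -0.001, -1.0]]
ft_force: [0.1, 1.2, -0.5]
opening: 0.327
finger_force: 59.3
```

```bash
python3 - <<'E'
from h import *
from rig import bot
p,y,s=now();print(p,y,s['opening'],s['time_s'])
c=bot.camera('wrist');np.savez('pics/wrist6.npz',p=p,R=s['tool_rot'],**c)
d=bot.camera('side');np.savez('pics/side6.npz',**d)
cv2.imwrite('pics/v6.png',np.vstack([np.pad(cv2.resize(d['image'][240:480,100:420],(400,300)),((0,0),(0,400),(0,0))),cv2.resize(c['image'][0:240],(800,300))]))
E
```

```text
[0.47836773 0.25126883 0.21654843] 5.2316509134844225 0.32710481221088356 19.35
```

View pics/v6.png

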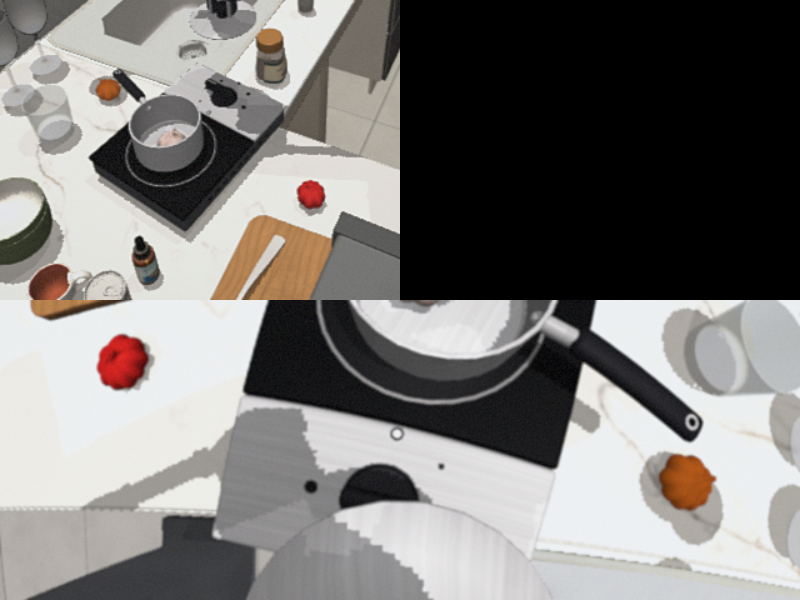

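```bash
python3 - <<'E'
from h import *
from scipy.optimize import least_squares
def project(c,X,pose):
    if pose is None: return proj(c,X)
    P,R=pose;M=np.array(c['mount']);Rc=R@M[:3,:3];o=P+R@M[:3,3];d=(X-o)@Rc
    th=np.arctan2(np.hypot(d[:,0],d[:,1]),d[:,2]);k=th/np.hypot(d[:,0],d[:,1]);K=c['K']
    return np.c_[K[0,2]+K[0,0]*k*d[:,0],K[1,2]+K[1,1]*k*d[:,1]]
def edge(c,ctr,z,r0,r1,mode,pose):
    g=c['image'].astype(np.float32).mean(2);pts=[]
    for a in np.radians(np.arange(0,360,3)):
        rr=np.arange(r0,r1,.0005);X=np.c_[ctr[0]+rr*np.cos(a),ctr[1]+rr*np.sin(a),np.full(len(rr),z)]
        q=project(c,X,pose).astype(np.float32)
        if q.min()<1 or q[:,0].max()>638 or q[:,1].max()>478: continue
        v=cv2.remap(g,q[:,:1],q[:,1:],cv2.INTER_LINEAR)[:,0];k=np.argmax(v)
        if v[k]-np.median(v)>mode and 0<k<len(v)-1: pts.append(X[k,:2])
    return np.array(pts)
def fit(P,r):
    s=least_squares(lambda x:np.linalg.norm(P-x,axis=1)-r,P.mean(0),loss='soft_l1',f_scale=.0007)
    return s.x,np.median(abs(np.linalg.norm(P-s.x,axis=1)-r)),len(P)
t=load('top4');s=load('side6');w=load('wrist6');W=(w['p'],w['R'])
for n,c,P in(('top',t,None),('side',s,None),('wrist',w,W)):
    for nm,ctr,z,r,m in(('rim',(.490,.444),.123,.0585,20),('ring',(.486,.4465),.055,.078,12)):
        for _ in range(3):
            E=edge(c,ctr,z,r-.007,r+.007,m,P)
            if len(E)<8: print(n,nm,'few');break
            ctr,e,k=fit(E,r)
        else: print(n,nm,ctr.round(4),round(e,5),k)
# handle end hole
print('hole',tri(ray(w,(692/1.25,122/1.25),W),ray(s,(100+118/1.25,240+71/1.25))),on(w,(692/1.25,122/1.25),.119,W))
# lid silhouette ahead
print('lid front edge', on(w,(400/1.25,201/1.25),w['p'][2]-.0127,W))
E
```

```text
top rim [0.4923 0.4444] 0.00058 101
top ring [0.4884 0.4496] 0.00098 97
side rim [0.4908 0.4407] 0.0011 57
side ring [0.485  0.4447] 0.00055 86
wrist rim [0.4913 0.446 ] 0.0005 15
wrist ring [0.4846 0.4495] 0.00045 56
hole (array([0.63639224, 0.37716242, 0.12210404]), [np.float64(0.0007262013770145701), np.float64(0.0007262013770145844)]) [0.63941629 0.37809428 0.119     ]
lid front edge [0.47428701 0.31213436 0.20384843]
```

```bash
python3 - <<'E'
from h import *
p,y,s=now();print(p,y)
show(rows(p,y,(.4915,.4445,.18),y,11),2)
E
```

```text
[0.47854926 0.25082937 0.21689392] 5.174567725053753
[0.87, 0.14, 0.17, 0.0, 0.0, 0.0, 0.87, 0.14, 0.17, 0.0, 0.0, 0.0, 0.87, 0.14, 0.17, 0.0, 0.0, 0.0, 0.87, 0.14, 0.17, 0.0, 0.0, 0.0, 0.87, 0.14, 0.17, 0.0, 0.0, 0.0, 0.87, 0.14, 0.17, 0.0, 0.0, 0.0, 0.87, 0.14, 0.17, 0.0, 0.0, 0.0, 0.87, 0.14, 0.17, 0.0, 0.0, 0.0]
[0.87, 0.14, 0.17, 0.0, 0.0, 0.0, 0.87, 0.14, 0.17, 0.0, 0.0, 0.0, 0.87, 0.14, 0.17, 0.0, 0.0, 0.0]
```

Call:
{"name": "arm_command", "arguments": {
  "plan": [0.87,0.14,0.17,0,0,0,0.87,0.14,0.17,0,0,0,0.87,0.14,0.17,0,0,0,0.87,0.14,0.17,0,0,0,0.87,0.14,0.17,0,0,0,0.87,0.14,0.17,0,0,0,0.87,0.14,0.17,0,0,0,0.87,0.14,0.17,0,0,0]
}}

```text
time_s: 20.25
ee_pos: [0.4884, 0.3937, 0.1894]
tool_rot: [[-0.091, 0.996, -0.0], [0.996, 0.091, -0.0], [-0.0, -0.0, -1.0]]
ft_force: [0.7, 0.5, -1.3]
opening: 0.324
finger_force: 59.3
```

Call:
{"name": "arm_command", "arguments": {
  "plan": [0.87,0.14,0.17,0,0,0,0.87,0.14,0.17,0,0,0,0.87,0.14,0.17,0,0,0,0,0,0,0,0,0,0,0,0,0,0,0,0,0,0,0,0,0]
}}

```text
time_s: 20.85
ee_pos: [0.4921, 0.4444, 0.1797]
tool_rot: [[-0.09, 0.996, -0.0], [0.996, 0.09, -0.001], [-0.001, -0.0, -1.0]]
ft_force: [-0.3, -0.7, -1.3]
opening: 0.32
finger_force: 59.4
```

```bash
python3 - <<'E'
from h import *
p,y,s=now();print(p,y,s['ft_force'],s['time_s'])
show(rows(p,y,(.4915,.4445,.142),y,4),2)
E
```

```text
[0.49206162 0.44441498 0.17967158] 5.185846424860475 [-0.25410654 -0.72638728 -1.32742032] 20.85
[0.0, -0.01, 0.47, 0.0, 0.0, 0.0, 0.0, -0.01, 0.47, 0.0, 0.0, 0.0, 0.0, -0.01, 0.47, 0.0, 0.0, 0.0, 0.0, -0.01, 0.47, 0.0, 0.0, 0.0]
```

Call:
{"name": "arm_command", "arguments": {
  "plan": [0,0,0.47,0,0,0,0,0,0.47,0,0,0,0,0,0.47,0,0,0,0,0,0.4,0,0,0,0,0,0,0,0,0,0,0,0,0,0,0]
}}

```text
time_s: 21.45
ee_pos: [0.4918, 0.4446, 0.1429]
tool_rot: [[-0.091, 0.996, -0.001], [0.996, 0.091, -0.001], [-0.001, -0.001, -1.0]]
ft_force: [0.6, -0.1, -1.2]
opening: 0.323
finger_force: 59.3
```

Call:
{"name": "arm_command", "arguments": {
  "plan": [0,0,0.1,0,0,0,0,0,0.1,0,0,0,0,0,0.1,0,0,0,0,0,0,0,0,0,0,0,0,0,0,0]
}}

```text
time_s: 21.95
ee_pos: [0.492, 0.4448, 0.1375]
tool_rot: [[-0.091, 0.996, -0.0], [0.996, 0.091, -0.0], [-0.0, -0.0, -1.0]]
ft_force: [0.4, 0.6, -1.4]
opening: 0.323
finger_force: 59.4
```

Call:
{"name": "arm_command", "arguments": {
  "plan": [0,0,0.05,0,0,0,0,0,0.05,0,0,0,0,0,0,0,0,0,0,0,0,0,0,0]
}}

```text
time_s: 22.35
ee_pos: [0.4922, 0.4449, 0.1359]
tool_rot: [[-0.091, 0.996, 0.0], [0.996, 0.091, 0.0], [0.0, 0.0, -1.0]]
ft_force: [-0.8, 0.2, 1.4]
opening: 0.319
finger_force: 59.6
```

Call:
{"name": "arm_command", "arguments": {
  "plan": [0,0,0,0,0,0,0,0,0,0,0,0,0,0,0,0,0,0,0,0,-0.3,0,0,0,0,0,-0.8,0,0,0,0,0,-1,0,0,0,0,0,-1,0,0,0,0,0,-1,0,0,0],
  "grip": 70
}}

```text
time_s: 23.15
ee_pos: [0.4924, 0.4452, 0.22]
tool_rot: [[-0.091, 0.996, 0.001], [0.996, 0.091, 0.001], [0.001, 0.002, -1.0]]
ft_force: [0.3, -0.5, -0.1]
opening: 0.822
finger_force: 0.0
```

Call:
{"name": "arm_command", "arguments": {
  "plan": [-1,0,-0.5,0,0,0,-1,0,-0.5,0,0,0,-1,0,-0.5,0,0,0,-1,0,0,0,0,0,-1,0,0,0,0,0,-1,0,0,0,0,0,-1,0,0,0,0,0,-1,0,0,0,0,0]
}}

```text
time_s: 23.95
ee_pos: [0.5061, 0.2833, 0.2464]
tool_rot: [[-0.09, 0.996, -0.002], [0.996, 0.09, -0.001], [-0.001, -0.002, -1.0]]
ft_force: [0.7, -0.0, -0.5]
opening: 0.823
finger_force: 0.0
```

Call:
{"name": "arm_command", "arguments": {
  "plan": [-1,0,0,0,0,0,-1,0,0,0,0,0,-1,0,0,0,0,0,0,0,0,0,0,0,0,0,0,0,0,0]
}}

```text
time_s: 24.45
ee_pos: [0.5117, 0.2249, 0.2469]
tool_rot: [[-0.089, 0.996, -0.001], [0.996, 0.089, 0.0], [0.0, -0.001, -1.0]]
ft_force: [-0.1, -0.1, 0.0]
opening: 0.816
finger_force: 0.0
```

```bash
python3 - <<'E'
from h import *
from rig import bot
p,y,s=now();print(p,y,s['opening'],s['time_s'],s['ft_force'])
c=bot.camera('wrist');np.savez('pics/wrist7.npz',p=p,R=s['tool_rot'],**c)
d=bot.camera('side');np.savez('pics/side7.npz',**d)
e=bot.camera('top');np.savez('pics/top7.npz',**e)
A=cv2.resize(d['image'][260:430,150:350],(353,300));B=cv2.resize(e['image'][195:305,125:289],(447,300))
cv2.imwrite('pics/v7.png',np.vstack([np.hstack([A,B]),cv2.resize(c['image'][0:240],(800,300))]))
E
```

```text
[0.51168917 0.22486268 0.24686077] 5.101147889093901 0.8164130371437924 24.45 [-0.05026006 -0.09129524  0.0196205 ]
```

View pics/v7.png

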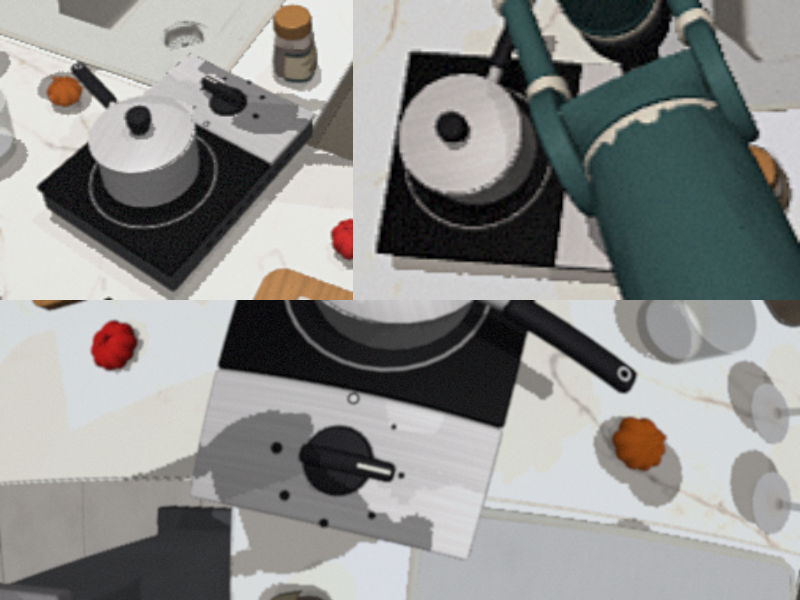

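The side crop shows the lid flat on the pan with its knob at (138,121), and the top crop shows it at (453,127). The pointer aims at the second dot, (402,475) in the wrist crop. Next is a numeric check.

```bash
python3 - <<'E'
from h import *
s=load('side7');t=load('top7');w=load('wrist7');P=(w['p'],w['R'])
R=[]
for c,(x0,y0,x1,y1) in((s,(215,315,245,343)),(t,(281,228,301,255))):
    pass
def cen(c,x0,y0,x1,y1):
    g=(c['image'][y0:y1,x0:x1].max(2)<70).astype(np.uint8);n,l,st,ce=cv2.connectedComponentsWithStats(g);k=1+np.argmax(st[1:,4]);print(st[k]);return ce[k]+[x0,y0]
a=cen(s,217,316,240,340);b=cen(t,282,232,301,252);print(a,b,'lid knob',tri(ray(s,a),ray(t,b)))
f=lambda x,y:(x/1.25,y/1.25)
p0=on(w,f(356,165),.082,P);p1=on(w,f(392,171),.082,P);d=p1-p0;print('pointer',81.2-np.degrees(np.arctan2(d[1],d[0])),'target 90')
c0=np.array([.462,.3012]);print([81.2-np.degrees(np.arctan2(*(q[:2]-c0)[::-1])) for q in(p0,p1)])
E
```

```text
[  5   4  13  17 177]Traceback (most recent call last):
  File "<stdin>", line 8, in <module>
  File "<stdin>", line 7, in cen
    return _wrapfunc(a, 'argmax', axis=axis, out=out, **kwds)
    return bound(*args, **kwds)
ValueError: attempt to get argmax of an empty sequence
```

```bash
python3 - <<'E'
from h import *
s=load('side7');t=load('top7');w=load('wrist7');P=(w['p'],w['R'])
def cen(c,x0,y0,x1,y1):
    g=(c['image'][y0:y1,x0:x1].max(2)<70).astype(np.uint8);n,l,st,ce=cv2.connectedComponentsWithStats(g);k=1+np.argmax(st[1:,4]);print(st[k]);return ce[k]+[x0,y0]
a=cen(s,217,316,240,340);b=cen(t,151,231,173,253);print(a,b,'lid knob',tri(ray(s,a),ray(t,b)))
f=lambda x,y:(x/1.25,y/1.25)
p0=on(w,f(356,165),.082,P);p1=on(w,f(392,171),.082,P);d=p1-p0;print('pointer',81.2-np.degrees(np.arctan2(d[1],d[0])),'target 90')
c0=np.array([.462,.3012]);print([81.2-np.degrees(np.arctan2(*(q[:2]-c0)[::-1])) for q in(p0,p1)])
E
```

```text
[  5   4  13  17 177]
[  5   5  12  11 103]
[228.24858757 327.7740113 ] [161.10679612 241.34951456] lid knob (array([0.49333405, 0.44451902, 0.14675688]), [np.float64(0.0021723010116915962), np.float64(0.002172301011691579)])
pointer 86.26584842954222 target 90
[np.float64(89.38598912011848), np.float64(87.51597228843154)]
```

Everything agrees with the task:
- **Lid knob:** at z = 0.147, centred over the pan. A seated lid should read about 0.145.
- **Hotplate knob:** about 87–90°, against a target of 90°.
- **Pan:** about 7 mm from the ring's centre.
- **Handle:** clear of the panel.

I am handing the job in.

```bash
python3 -c "
from rig import bot
print(bot.sign_off())"
```

```text
the job is handed in; nothing more can be done
None
```

I handed the job in at about 25 s; by my own last measurements the pan stands about 7 mm off the ring's centre with its handle clear of the panel, the lid sits in the rim with the garlic inside, and the knob is at its second dot (sign-off returned no verdict).

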